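# Prime the bench pump

## Robot

A 7-joint arm with a two-finger parallel gripper is mounted at the origin on a cart in front of the work surface, level with it; the furniture and walls round the work are solid. World frame = base frame: x ahead of the robot, y to its left, z up, the work surface at z = 0. Lengths are in m, angles in rad, forces in N, time in s.
With the tool pointing down it reaches from about 0.4 to 0.75 m from the base axis. Payload 19.5 kg.
Tool frame: the origin (TCP) lies midway between the tips of the shut fingers; the grasp point (between the pads) lies 19 mm behind it; x points along the fingers, y is the direction in which the jaws open and shut, and the axes are right-handed (so a half turn about x gives the same grasp; the last joint's range is limited). The gripper opens to 85 mm and grips with 20 to 120 N. Pads are 22 mm wide; open, the fingers measure 114 mm over their backs; the gripper's body (76 mm by 85 mm) begins 54 mm behind the grasp point. The pads swing forward as they close: fully open they stand 13 mm farther back than shut.
Start: joints at [-1.332, 0.707, -0.028, 1.485, 0.022, 0.951, -0.075], TCP at [0.159, 0.552, 0.231] pointing down, gripper open.
Joint ranges: [-2.71, 2.71], [-0.32, 2.16], [-1.57, 1.52], [0, 2.45], [-1.46, 4.6], [0, 2.02], [-2.83, 2.83]. Speed limits (rad/s): [1.89, 1.89, 2.57, 2.57, 3.01, 3.01, 3.01].

## Interface

Orientations are given as a rotation vector (axis times angle).
In Python, from bench import monitor, optics, r gives the robot as it stands.
- The arm moves only by the shell command python3 -m jog 'ROWS' [FORCE]. ROWS is JSON, a list that holds one entry, the list of rows, each a list of 7 numbers: the turn, a rotation vector about the tool's x, y, z in rad, then the shift along the tool's x, y, z in mm, then the opening, from -1 (shut) to 1 (fully open). A call has 1 to 8 rows; each row is the pose to reach, as a shift and turn from the pose commanded when the call began, along the tool's axes at that moment; what a row does not reach only later rows make up. A row lasts 1/10 s, in which the tool goes at most 50 mm and 8.59 degrees, less where a joint would pass 70% of its speed; a pose out of reach is approached as far as the arm can. A call with a gripper value outside its range is refused whole. The fingers move at their own pace and stop on an object; FORCE is the grip in N (left out, the last holds). Time passes only in rows, so rows that repeat a pose let the fingers close. It gives the time, the measured TCP pose, the force and the opening at its end, in the units of the state.
- monitor.get_obs(): the state, without advancing time (a new reading comes with each control period).
- optics.get_image(name): name is "side" or "top"; returns the picture (400x640x3 uint8, red, green, blue); there is no depth.
- optics.get_calibration(name): a dict with "vfov" (degrees; the focal length in pixels is half the picture's height over the tangent of half this angle, whatever the lens; pixels are square), "cx", "cy" (the principal point, pixels), "R" (3x3) and "t" (3): a world point X has camera coordinates R X + t. Camera axes: x right, y down, z forward; pixel columns grow to the right and rows downward; lengths in m; the calibration is good to about 2 mm. A picture is of the moment at which its call begins. get_calibration takes no time and is no camera call.
- r.finish_job(): hands the job in, once; it reports no verdict.
The state is a dict: "time_s": time; "q": joint angles; "joint_velocities": joint speeds; "effort": joint torques, N m; "eef_pos": TCP position; "orientation": TCP orientation; "contact_force": force on the tool from outside, world axes, zero at the start; "ft_torque": the same for the moment, N m; "gripper_width": finger opening in m.
Only numpy, scipy, OpenCV 4.12 (cv2) and the standard library are available. Lean on these libraries where they do the work, as an engineer would, in place of code of your own. Each camera call takes 0.05 s, during which the arm holds its last target.

## Task

Prime the bench pump with the tips of the closed fingers: first push the pump's rocker switch fully over to on by pressing down its raised end nearest the pump's front edge, then press the square latching key all the way down, and last press the round button of the separate hand switch all the way down and keep it there. The program finishes while still holding the round button down. Press only in that order, do not lift or shift the hand switch, and leave the dish, blue cap, stopper and bottle where they are.

Things in the scene. Friction and masses are not known exactly. Their poses are not given: they have to be found in the camera images.
- pump: Fixed bench pump: low white case 170 (x) x 200 (y) x 55 mm high; origin at the centre of its underside, front edge at its -x, z up. On top are two bays, 30 mm in front of the origin and 45 mm left and right of it: one holds the rocker, the other the square key; which is where varies. Behind them a hump, 32 to 76 mm behind the origin, rises 33 mm above the top.
- rocker_on_end (a point): Middle of the face of the rocker's front ('on') half, 20 mm in front of its pivot; moves with it. White rocker 60 (pump x) x 28 mm; its two flat faces form a shallow V, each rising 0.2 rad outward. Pivot 72 mm above the worktop, grey frame at 65 mm. At the start the front half is raised: this point at 78 to 80 mm, outer edge 82 to 84 mm. Fully on, it lies level at 72 mm.
- rocker (a joint): Rocker angle, rad: -0.2 to -0.15 off at the start (front end raised), +0.2 fully on (front end down, against a stop). No spring; it stays where it is left; about 1 to 2 N on its front half turns it.
- key_top (a point): Centre of the flat top of the square white key, 34 x 34 mm, in the other bay with the same grey frame. 79 mm above the worktop when up, 73 mm when fully down; the frame lies at 65 mm.
- key (a joint): How far the square key is pushed down, m: 0 up, 0.006 fully down against a stop. It latches: no spring, it stays where it is pushed; about 2.5 N moves it.
- puck: Hand switch: a loose grey round puck, 72 mm across at the foot, narrowing to 60 mm at its top 22 mm up, 0.25 kg more or less, with a round button in the middle. Origin at the centre of its underside, z up.
- prime_top (a point): Centre of the flat top of the hand switch's round black button, 40 mm across, 34 mm above the worktop when up, 28 mm when fully down.
- prime (a joint): How far the round button is pushed down, m: 0 up, 0.006 fully down against a stop. Spring return: 1.5 N starts it, 5 N holds it fully down.
- petri_1: Loose clear glass dish, 60 mm across, 14 mm high, open at the top; leave alone. Origin at the centre of its underside.
- blue_cap_1: Loose blue bottle cap, 81 mm across, 25 mm high; leave alone. Origin at the centre of its underside.
- stopper_1: Loose clear glass stopper lying on its side, 24 x 49 x 24 mm; leave alone. Origin at the middle of its underside.
- reagent_2: Loose brown reagent bottle with a white cap, 48 mm across, 106 mm high; leave alone. Origin at the centre of its underside.
Not all that is in view belongs to the job. What is shaped like the puck but green is not meant.

How it is judged:
On the way, in this order (a step that is already met when the one before it is completed fails the run):
1. the rocker is on (value of joint rocker above 0.14 rad), for 0.2 s.
2. the square key is latched down, the rocker still on (value of joint rocker above 0.14 rad and value of joint key above 0.0045 m), for 0.2 s.
At the end, for the whole second after the job is handed in: The rocker is on (past 0.14 rad), the square key is down by more than 4.5 mm, and the fingers hold the round button down by more than 4.5 mm with more than 1.5 N, while the hand switch stands flat on the worktop (all of step 2 and value of joint prime above 0.0045 m and contact force between the fingers and puck above 1.5 N and height (world z) of puck below 0.008 m and angle between puck's own z axis and vertical below 0.1 rad); the arm keeps its last pose, push and grip.
It fails at once if the square key is pressed more than 3 mm before the rocker is on (value of joint key above 0.003 m and value of joint rocker below 0.1 rad).
It fails at once if the round button is pressed more than 3 mm before the square key is latched down (value of joint prime above 0.003 m and value of joint key below 0.004 m).
It fails at once if the hand switch is lifted more than 10 mm, tipped, or shifted more than 30 mm (height (world z) of puck above 0.01 m or angle between puck's own z axis and vertical above 0.3 rad or distance of puck from where it was at the start of the episode above 0.03 m).
It fails at once if the dish, blue cap, stopper or bottle is lifted or moved more than 30 mm, or the bottle tipped (distance of any of petri_1, blue_cap_1, stopper_1, reagent_2 from where it was at the start of the episode above 0.03 m or angle between reagent_2's own z axis and vertical above 0.4 rad).
It also fails if it takes over 48 s, if anything falls off the work surface, if the arm or the gripper's body presses on something with over 40 N, if the wrist force passes 120 N, or if a joint passes its speed limit or range.

## Working session

There is one attempt and no reset: what is moved stays moved. The work goes in short steps, Python scripts to look and compute and a shell command to move; the robot and the scene stay as the last step left them, time stands still between calls to the robot, and variables do not carry over. Pictures are saved under pics/ and viewed, and the job is handed in when it is done.

```bash
mkdir -p pics; ls
python3 - <<'E'
from bench import monitor, optics, r
import cv2
o=monitor.get_obs(); print(o)
for n in("side","top"):
    im=optics.get_image(n); cv2.imwrite(f"pics/{n}0.png",im[:,:,::-1]); print(n,optics.get_calibration(n))
E
```

```text
pics
{'time_s': 0.0, 'q': array([-1.33168677,  0.70709141, -0.02764775,  1.48501237,  0.02200385,
        0.95089253, -0.07552864]), 'joint_velocities': array([ 3.50138046e-04,  1.08278840e-04, -1.89256539e-04, -7.03529902e-05,
        3.22658117e-04,  4.41687296e-04, -6.76612350e-04]), 'effort': array([-1.34784430e-03, -8.83214951e+01,  1.23436388e+00, -2.36175942e+01,
        1.68652728e-02,  6.37587800e-03,  9.94688747e-06]), 'eef_pos': array([0.15926489, 0.55222277, 0.23083069]), 'orientation': array([ 0.21956177,  1.55966964, -0.22128333]), 'contact_force': array([-0.99183518, -0.00151175,  0.4590919 ]), 'ft_torque': array([ 0.03692975, -0.00790937, -0.00451268]), 'gripper_width': 0.08533356056130291}
side {'vfov': 49.541510177476304, 'cx': 320.80896786943504, 'cy': 200.49398633970523, 'R': array([[ 0.98938204, -0.14353016,  0.02285327],
       [-0.07433634, -0.63486385, -0.76903966],
       [ 0.1248891 ,  0.7591752 , -0.6387924 ]]), 't': array([-0.47130862,  0.15288862,  0.95975433])}
top {'vfov': 43.45935485631598, 'cx': 329.08683458431335, 'cy': 205.7861898679864, 'R': array([[-0.01601017, -0.99986078, -0.00469987],
       [-0.98582295,  0.01657023, -0.16696869],
       [ 0.16702333,  0.00196004, -0.985951  ]]), 't': array([0.09017948, 0.486689  , 1.27828017])}
```

View pics/side0.png

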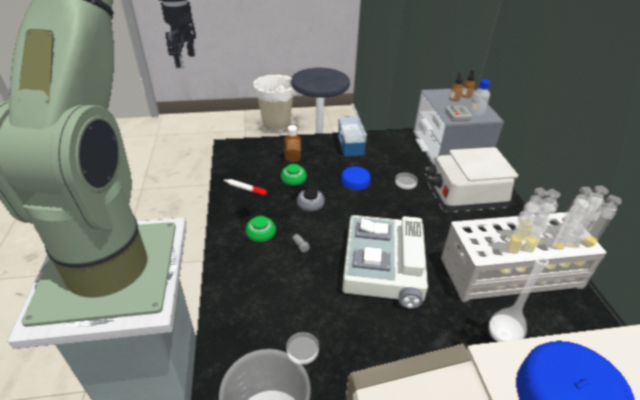

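View pics/top0.png

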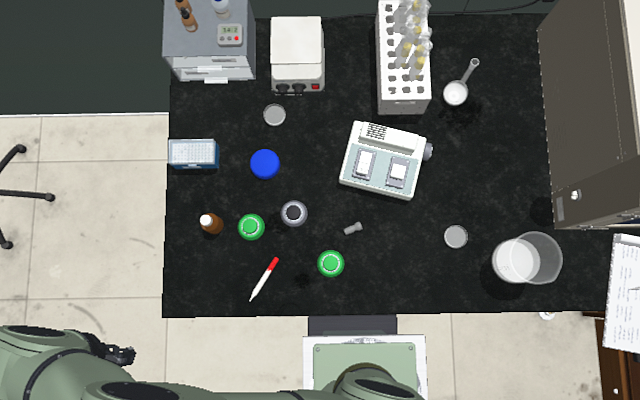

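The top view shows the pump at about (383,160). The grey puck is at (293,213), with green lookalikes at (251,227) and (331,263), so grey is the one meant. I'll confirm in enlarged crops and check which bay holds the rocker.

Run:
```python
import cv2,numpy as np
a=cv2.imread("pics/top0.png");b=cv2.imread("pics/side0.png")
A=cv2.resize(a[110:215,330:440],None,fx=5,fy=5,interpolation=cv2.INTER_CUBIC)
cv2.imwrite("pics/c1.png",A)
cv2.imwrite("pics/c2.png",cv2.resize(b[205:310,335:435],None,fx=5,fy=5,interpolation=cv2.INTER_CUBIC))
cv2.imwrite("pics/c3.png",cv2.resize(a[180:285,225:360],None,fx=5,fy=5,interpolation=cv2.INTER_CUBIC))
```

```text
(no output)
```

View pics/c1.png

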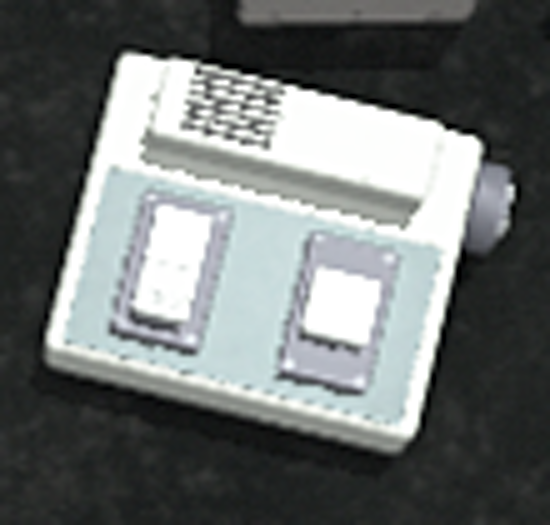

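View pics/c2.png

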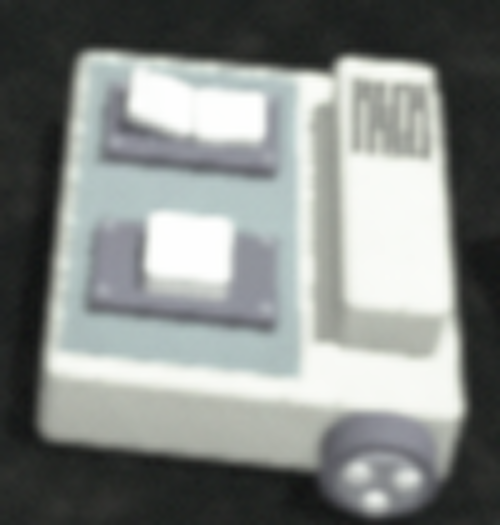

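View pics/c3.png

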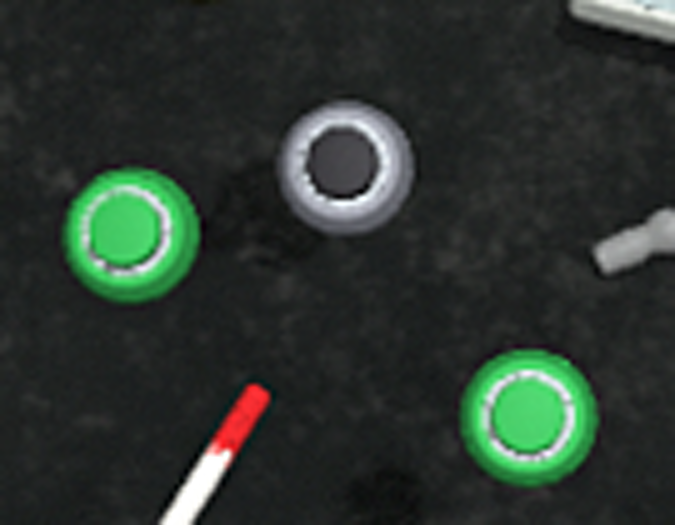

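The crops show the rocker in the left (+y) bay with its front half raised, and the square key in the right bay. The puck with the black button is the grey one; the other two are green. Next I turn these pixels into positions.

```bash
cat > h.py <<'E'
from bench import monitor, optics, r
import numpy as np
def ray(n,u,v,z):
    c=optics.get_calibration(n);f=200/np.tan(np.radians(c['vfov']/2));R=np.array(c['R']);t=np.array(c['t'])
    d=R.T@np.array([(u-c['cx'])/f,(v-c['cy'])/f,1]);o=-R.T@t
    return o+d*(z-o[2])/d[2]
def proj(n,X):
    c=optics.get_calibration(n);f=200/np.tan(np.radians(c['vfov']/2));p=np.array(c['R'])@X+c['t']
    return p[:2]/p[2]*f+[c['cx'],c['cy']]
def crop(n,x,y,ox,oy,z): return ray(n,(x+.5)/5-.5+ox,(y+.5)/5-.5+oy,z)
E
python3 - <<'E'
from h import *
np.set_printoptions(precision=4,suppress=True)
fl=crop("top",171,270,330,110,.065);fr=crop("top",337,312,330,110,.065)
print("frames",fl,fr,np.linalg.norm(fl-fr)); d=fl-fr; yaw=np.arctan2(-d[0],d[1]);print("yaw",yaw)
print("key top",crop("top",343,303,330,110,.079))
print("key side",crop("side",188,245,335,205,.079),"frame R side",crop("side",183,262,335,205,.065),"frame L",crop("side",190,128,335,205,.065))
print("prime top",crop("top",342,162,225,180,.034),"green",crop("top",125,229,225,180,.034),crop("top",527,415,225,180,.034))
x=np.array([np.cos(yaw),np.sin(yaw),0])
print("rocker pivot",fl,"on pt",fl-.02*x)
for n,p in(("bottle",(207,222)),("stopper",(353,228)),("cap",(265,163))):print(n,ray("top",*p,.02))
for P in (fl,fl-.02*x,fr+[0,0,.014]):print(proj("side",P))
for c in ((123,55),(483,140),(408,450),(45,360)): print(crop("top",*c,330,110,.055))
E
```

```text
frames [ 0.5945 -0.0105  0.065 ] [ 0.5705 -0.0965  0.065 ] 0.08925546622484196
yaw -0.2726241317933144
key top [ 0.5719 -0.0978  0.079 ]
key side [ 0.5692 -0.0966  0.079 ] frame R side [ 0.5693 -0.0932  0.065 ] frame L [ 0.5916 -0.0132  0.065 ]
prime top [0.4743 0.1777 0.034 ] green [0.4405 0.2919 0.034 ] [0.3398 0.0822 0.034 ]
rocker pivot [ 0.5945 -0.0105  0.065 ] on pt [ 0.5752 -0.0051  0.065 ]
bottle [0.4534 0.4077 0.02  ]
stopper [0.4309 0.0198 0.02  ]
cap [0.6123 0.2542 0.02  ]
[373.5855 229.2753]
[364.7804 228.3529]
[372.7642 253.5038]
[0.7159 0.0112 0.055 ]
[ 0.6653 -0.1791  0.055 ]
[ 0.4985 -0.132   0.055 ]
[0.5497 0.0562 0.055 ]
```

```bash
cat >> h.py <<'E'
from scipy.spatial.transform import Rotation as Ro
def to(X):
    o=monitor.get_obs();R=Ro.from_rotvec(o['orientation'])
    print("t",o['time_s'],"pos",o['eef_pos'].round(4),"F",o['contact_force'].round(2),"w",round(o['gripper_width'],4))
    print("tool axes rows\n",R.as_matrix().T.round(3)); 
    for x in X: print("shift mm",(R.inv().apply(np.array(x)-o['eef_pos'])*1000).round(1))
E
python3 - <<'E'
from h import *
to([(.573,-.006,.23),(.573,-.006,.11),(.5705,-.097,.12),(.474,.178,.06)])
E
```

```text
t 0.1 pos [0.1593 0.5523 0.2309] F [-0.39  0.38 -1.3 ] w 0.0855
tool axes rows
 [[-0.    -0.001 -1.   ]
 [ 0.277  0.961 -0.001]
 [ 0.961 -0.277  0.   ]]
shift mm [   1.3 -421.8  552.2]
shift mm [ 121.3 -421.6  552.2]
shift mm [ 111.4 -509.8  575. ]
shift mm [ 171.2 -272.2  406.1]
```

The tool's z axis already lines up with the pump's x axis, so I keep this orientation. I travel at the current height with the fingers closing.

```bash
python3 -m jog '[[[0,0,0,0,-28,37,-1],[0,0,0,0,-56,74,-1],[0,0,0,0,-84,110,-1],[0,0,0,0,-112,147,-1],[0,0,0,0,-140,184,-1],[0,0,0,0,-168,221,-1],[0,0,0,0,-196,257,-1],[0,0,0,0,-224,294,-1]]]' 40
python3 - <<'E'
from h import *
to([(.573,-.006,.23),(.573,-.006,.11)])
E
```

```text
time_s: 0.9
eef_pos: [0.3804, 0.2541, 0.2312]
orientation: [0.22, 1.56, -0.22]
contact_force: [1.3, 0.4, 0.0]
gripper_width: -0.0003
t 0.9 pos [0.3804 0.2541 0.2312] F [1.32 0.4  0.01] w -0.0003
tool axes rows
 [[-0.    -0.    -1.   ]
 [ 0.277  0.961 -0.   ]
 [ 0.961 -0.277 -0.   ]]
shift mm [   1.3 -196.6  257.1]
shift mm [ 121.3 -196.6  257.1]
```

```bash
python3 -m jog '[[[0,0,0,0,-28,37,-1],[0,0,0,0,-56,74,-1],[0,0,0,0,-84,110,-1],[0,0,0,20,-112,147,-1],[0,0,0,50,-140,184,-1],[0,0,0,80,-168,220,-1],[0,0,0,110,-197,257,-1],[0,0,0,120,-197,257,-1]]]'
python3 - <<'E'
from h import *
import cv2
to([(.573,-.006,.085),(.573,-.006,.072)])
for n,b in(("side",(320,170)),("top",(330,100))):
    im=optics.get_image(n)[b[1]:b[1]+120,b[0]:b[0]+130,::-1];cv2.imwrite(f"pics/p1{n}.png",cv2.resize(im,None,fx=5,fy=5,interpolation=cv2.INTER_CUBIC))
E
```

```text
time_s: 1.7
eef_pos: [0.5729, -0.0091, 0.109]
orientation: [0.222, 1.56, -0.225]
contact_force: [-0.3, 1.4, 0.6]
gripper_width: 0.0001
t 1.7 pos [ 0.5729 -0.0091  0.109 ] F [-0.31  1.41  0.62] w 0.0001
tool axes rows
 [[-0.001 -0.002 -1.   ]
 [ 0.281  0.96  -0.002]
 [ 0.96  -0.281 -0.001]]
shift mm [24.   3.  -0.8]
shift mm [37.   3.  -0.8]
```

View pics/p1side.png

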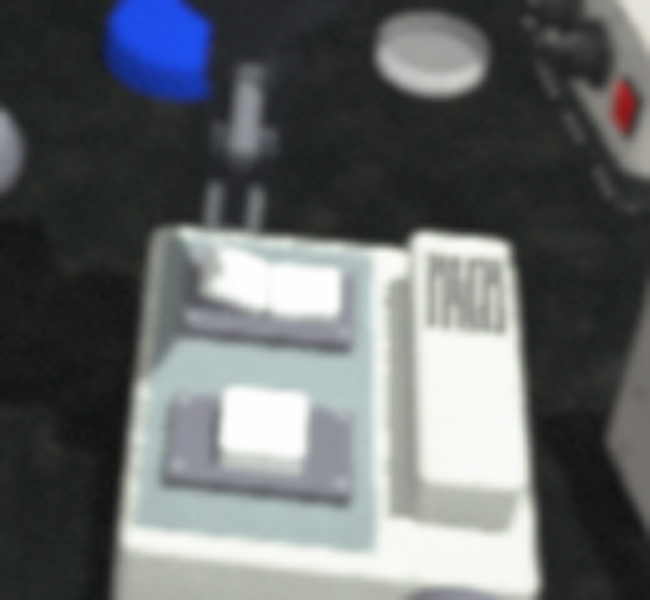

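View pics/p1top.png

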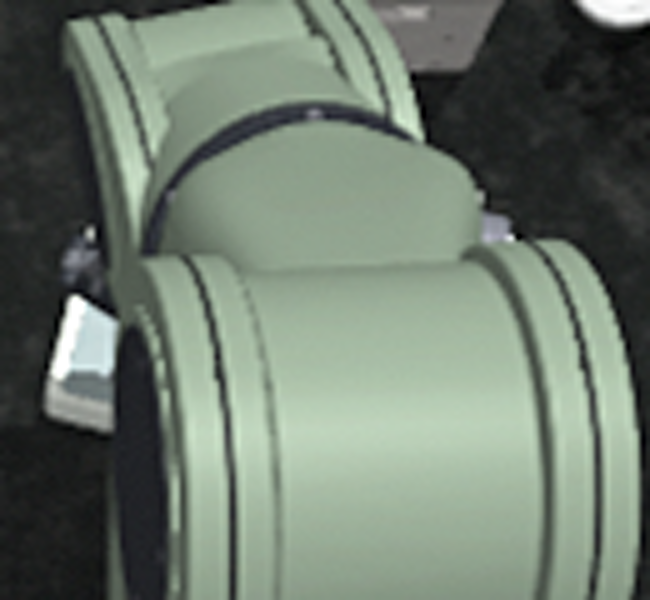

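Side view: the fingertips end near (367,215), just above the raised front half of the rocker at about (367,226). The arm hides the pump from the top camera. I check this against the projection.

Run:
```python
from h import *
o=monitor.get_obs();print(o['eef_pos'],proj("side",o['eef_pos']),o['contact_force'])
for s in((.573,-.006,.079),(.573,-.006,.085)): print(proj("side",np.array(s)))
```

```text
[ 0.57146328 -0.00699028  0.10861304] [365.02507006 214.68624243] [-0.32017831  0.23972599  1.53265958]
[364.43703598 224.17791552]
[364.67009989 222.21472517]
```

```bash
python3 -m jog '[[[0,0,0,10,0,0,-1],[0,0,0,18,0,0,-1],[0,0,0,23,0,0,-1],[0,0,0,27,0,0,-1],[0,0,0,30,0,0,-1],[0,0,0,33,0,0,-1],[0,0,0,35,0,0,-1],[0,0,0,36,0,0,-1]]]'
python3 - <<'E'
from h import *
to([])
E
```

```text
time_s: 2.6
eef_pos: [0.572, -0.0047, 0.0752]
orientation: [0.22, 1.56, -0.22]
contact_force: [0.5, 0.5, 0.5]
gripper_width: 0.0003
t 2.6 pos [ 0.572  -0.0047  0.0752] F [0.55 0.46 0.47] w 0.0003
tool axes rows
 [[-0.    -0.    -1.   ]
 [ 0.277  0.961 -0.   ]
 [ 0.961 -0.277 -0.   ]]
```

```bash
python3 -m jog '[[[0,0,0,1,0,0,-1],[0,0,0,2,0,0,-1],[0,0,0,3,0,0,-1],[0,0,0,3.5,0,0,-1],[0,0,0,4,0,0,-1],[0,0,0,4,0,0,-1],[0,0,0,4,0,0,-1]]]'
python3 - <<'E'
from h import *
import cv2
to([])
im=optics.get_image("side")[170:290,320:450,::-1];cv2.imwrite("pics/p2.png",cv2.resize(im,None,fx=5,fy=5,interpolation=cv2.INTER_CUBIC))
E
```

```text
time_s: 3.3
eef_pos: [0.5721, -0.0048, 0.0719]
orientation: [0.22, 1.559, -0.22]
contact_force: [-3.9, -0.9, 13.9]
gripper_width: 0.0003
t 3.3 pos [ 0.5721 -0.0048  0.0719] F [-3.94 -0.94 13.94] w 0.0003
tool axes rows
 [[ 0.    -0.    -1.   ]
 [ 0.277  0.961 -0.   ]
 [ 0.961 -0.277  0.   ]]
```

View pics/p2.png

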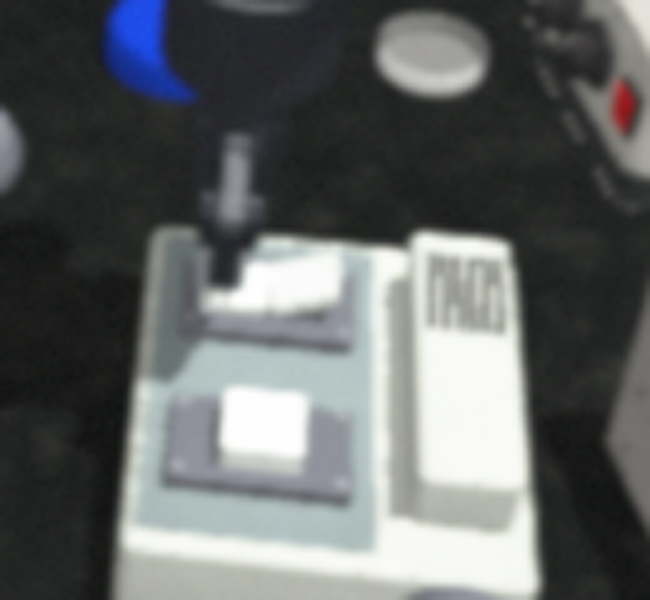

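The rocker is on: the tip is at 72 mm with 14 N against the stop, and the rear half is now raised. Next I rise and move over to the key.

```bash
python3 - <<'E'
from h import *
to([(.5705,-.097,.09)])
E
python3 -m jog '[[[0,0,0,-20,0,0,-1],[0,0,0,-40,0,0,-1],[0,0,0,-40,-30,8,-1],[0,0,0,-40,-60,16,-1],[0,0,0,-40,-89,24,-1],[0,0,0,-35,-89,24,-1],[0,0,0,-25,-89,24,-1],[0,0,0,-20,-89,24,-1]]]'
python3 - <<'E'
from h import *
import cv2
to([(.5705,-.097,.079)]);o=monitor.get_obs();print(proj("side",o['eef_pos']))
im=optics.get_image("side")[170:290,320:450,::-1];cv2.imwrite("pics/p3.png",cv2.resize(im,None,fx=5,fy=5,interpolation=cv2.INTER_CUBIC))
E
```

```text
t 3.35 pos [ 0.5722 -0.0048  0.072 ] F [-4.64  0.62 14.8 ] w 0.0003
tool axes rows
 [[ 0.    -0.    -1.   ]
 [ 0.277  0.961 -0.   ]
 [ 0.961 -0.277  0.   ]]
shift mm [-18.  -89.1  24. ]
time_s: 4.15
eef_pos: [0.5702, -0.0959, 0.0902]
orientation: [0.22, 1.561, -0.219]
contact_force: [-0.2, 0.6, 0.5]
gripper_width: 0.0002
t 4.15 pos [ 0.5702 -0.0959  0.0902] F [-0.22  0.61  0.54] w 0.0002
tool axes rows
 [[-0.001  0.001 -1.   ]
 [ 0.276  0.961  0.   ]
 [ 0.961 -0.276 -0.001]]
shift mm [11.2 -1.   0.6]
[373.11408902 249.57994428]
```

View pics/p3.png

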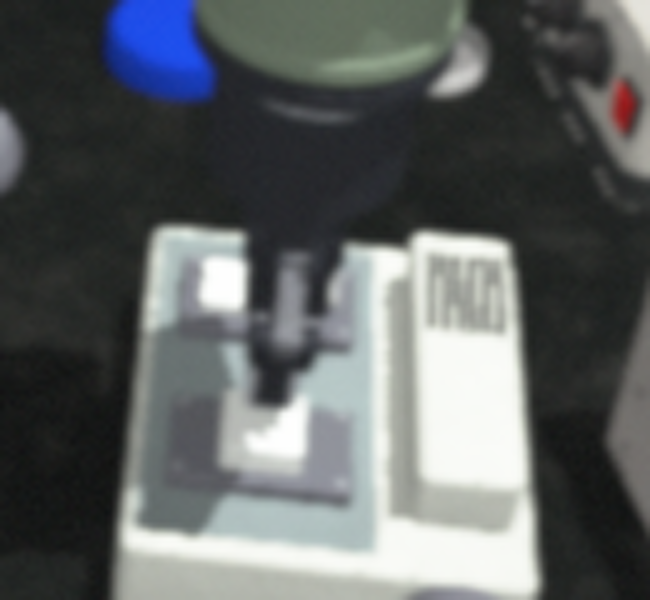

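The tip is 11 mm above the key's centre, and the rocker's front half still looks down. Now I press the key.

```bash
python3 -m jog '[[[0,0,0,6,0,0,-1],[0,0,0,10,0,0,-1],[0,0,0,13,0,0,-1],[0,0,0,15,0,0,-1],[0,0,0,16.5,0,0,-1],[0,0,0,17.5,0,0,-1],[0,0,0,18,0,0,-1],[0,0,0,18,0,0,-1]]]'
python3 -m jog '[[[0,0,0,0.5,0,0,-1],[0,0,0,0.5,0,0,-1],[0,0,0,0.5,0,0,-1]]]'
```

```text
time_s: 5.0
eef_pos: [0.5705, -0.097, 0.0734]
orientation: [0.22, 1.559, -0.221]
contact_force: [0.0, -0.2, 0.1]
gripper_width: 0.0002
time_s: 5.3
eef_pos: [0.5705, -0.097, 0.073]
orientation: [0.22, 1.559, -0.221]
contact_force: [-0.6, -0.2, 5.8]
gripper_width: -0.0003
```

```bash
python3 -m jog '[[[0,0,0,0.5,0,0,-1],[0,0,0,1,0,0,-1],[0,0,0,1,0,0,-1],[0,0,0,1,0,0,-1]]]'
python3 - <<'E'
from h import *
to([(.474,.178,.073),(.474,.178,.05)])
E
```

```text
time_s: 5.7
eef_pos: [0.5706, -0.0971, 0.0727]
orientation: [0.22, 1.559, -0.221]
contact_force: [-4.7, 1.0, 19.5]
gripper_width: 0.0002
t 5.7 pos [ 0.5706 -0.0971  0.0727] F [-4.65  1.02 19.45] w 0.0002
tool axes rows
 [[ 0.001 -0.    -1.   ]
 [ 0.277  0.961 -0.   ]
 [ 0.961 -0.277  0.001]]
shift mm [  -0.5  237.5 -169.1]
shift mm [  22.5  237.5 -169.1]
```

The key is at its stop (72.7 mm, 19 N). I lift and verify both with a look before going to the hand switch.

```bash
python3 -m jog '[[[0,0,0,-30,0,0,-1],[0,0,0,-60,0,0,-1],[0,0,0,-60,40,-28,-1],[0,0,0,-60,80,-57,-1],[0,0,0,-60,119,-85,-1],[0,0,0,-60,159,-113,-1],[0,0,0,-60,198,-141,-1],[0,0,0,-60,237,-169,-1]]]'
python3 - <<'E'
from h import *
import cv2
to([(.474,.178,.034)])
im=optics.get_image("side")[165:285,290:440,::-1];cv2.imwrite("pics/p4.png",cv2.resize(im,None,fx=5,fy=5,interpolation=cv2.INTER_CUBIC))
E
```

```text
time_s: 6.5
eef_pos: [0.473, 0.1792, 0.1318]
orientation: [0.22, 1.559, -0.221]
contact_force: [1.3, 0.5, -0.2]
gripper_width: -0.0003
t 6.5 pos [0.473  0.1792 0.1318] F [ 1.35  0.55 -0.23] w -0.0003
tool axes rows
 [[ 0.    -0.    -1.   ]
 [ 0.277  0.961 -0.   ]
 [ 0.961 -0.277  0.   ]]
shift mm [97.8 -0.8  1.3]
```

View pics/p4.png

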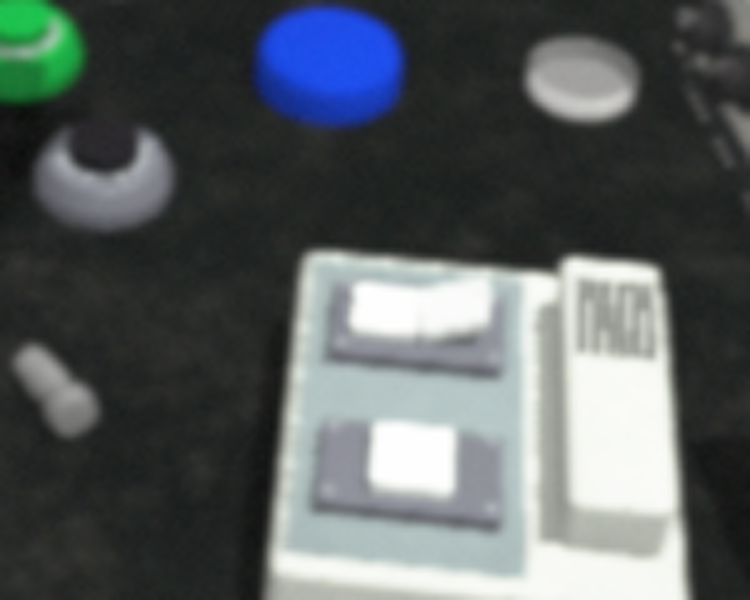

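The view shows the rocker front level with its rear raised, and the key sitting low with its side face nearly gone. The black button is at about crop (104,148). I cross-check its position from the side view and descend.

```bash
python3 - <<'E'
from h import *
print(proj("side",np.array([.4743,.1777,.034])), "puck foot centre proj",proj("side",np.array([.4743,.1777,0])))
print(ray("side",290+20.5,165+30,.034))
E
python3 -m jog '[[[0,0,0,30,0,0,-1],[0,0,0,60,0,0,-1],[0,0,0,75,0,0,-1],[0,0,0,85,0,0,-1],[0,0,0,85,0,0,-1]]]'
python3 - <<'E'
from h import *
import cv2
to([(.474,.178,.034)])
im=optics.get_image("side")[140:260,250:400,::-1];cv2.imwrite("pics/p5.png",cv2.resize(im,None,fx=5,fy=5,interpolation=cv2.INTER_CUBIC))
E
```

```text
[310.55969671 192.32774305] puck foot centre proj [310.46075421 202.30279522]
[0.47275398 0.1667155  0.034     ]
time_s: 7.05
eef_pos: [0.4735, 0.1773, 0.046]
orientation: [0.22, 1.561, -0.221]
contact_force: [0.8, 0.3, 0.8]
gripper_width: 0.0002
t 7.05 pos [0.4735 0.1773 0.046 ] F [0.85 0.29 0.76] w 0.0002
tool axes rows
 [[-0.001 -0.001 -1.   ]
 [ 0.277  0.961 -0.001]
 [ 0.961 -0.277 -0.001]]
shift mm [12.   0.8  0.2]
```

View pics/p5.png

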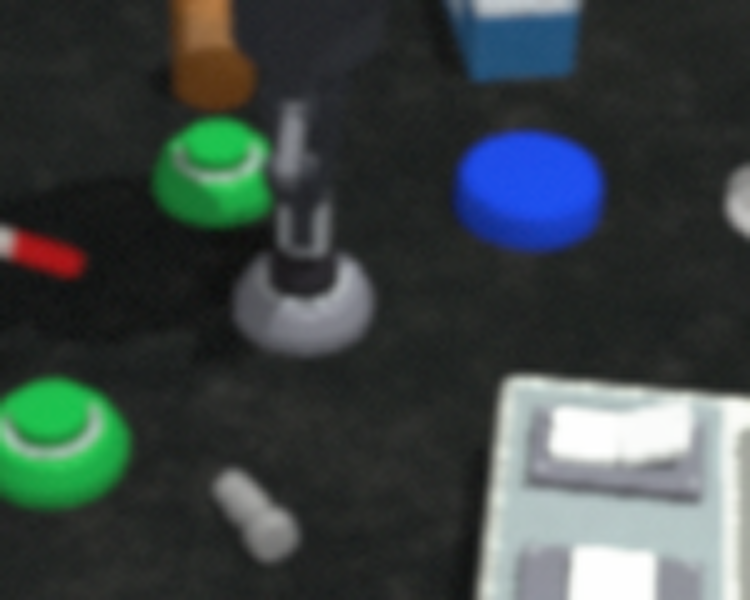

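The foot outline in the side view (bottom at about row 211, centre column about 310.8) agrees with the top-view position. My rough side-view point of 0.167 in y mixed in the button's flank. Now I press.

```bash
python3 -m jog '[[[0,0,0,6,0,0,-1],[0,0,0,10,0,0,-1],[0,0,0,12,0,0,-1],[0,0,0,14,0,0,-1],[0,0,0,16,0,0,-1],[0,0,0,17,0,0,-1],[0,0,0,18,0,0,-1],[0,0,0,18,0,0,-1]]]'
python3 - <<'E'
from h import *
to([])
E
```

```text
time_s: 7.9
eef_pos: [0.4738, 0.1776, 0.0288]
orientation: [0.22, 1.559, -0.221]
contact_force: [0.5, -0.5, 4.1]
gripper_width: 0.0005
t 7.9 pos [0.4738 0.1776 0.0288] F [ 0.53 -0.49  4.12] w 0.0005
tool axes rows
 [[ 0.    -0.    -1.   ]
 [ 0.277  0.961 -0.   ]
 [ 0.961 -0.277  0.   ]]
```

```bash
python3 -m jog '[[[0,0,0,0.5,0,0,-1],[0,0,0,1,0,0,-1],[0,0,0,1.5,0,0,-1],[0,0,0,1.5,0,0,-1],[0,0,0,1.5,0,0,-1],[0,0,0,1.5,0,0,-1]]]'
python3 - <<'E'
from h import *
import cv2
to([])
im=optics.get_image("side")[140:270,270:420,::-1];cv2.imwrite("pics/p6.png",cv2.resize(im,None,fx=4.5,fy=4.5,interpolation=cv2.INTER_CUBIC))
to([])
E
```

```text
time_s: 8.5
eef_pos: [0.4739, 0.1776, 0.0278]
orientation: [0.221, 1.559, -0.22]
contact_force: [-2.6, -1.1, 18.3]
gripper_width: 0.0001
t 8.5 pos [0.4739 0.1776 0.0278] F [-2.56 -1.1  18.26] w 0.0001
tool axes rows
 [[ 0.001  0.    -1.   ]
 [ 0.277  0.961  0.   ]
 [ 0.961 -0.277  0.   ]]
t 8.55 pos [0.4739 0.1776 0.0278] F [-2.4  -1.7  18.28] w -0.0003
tool axes rows
 [[ 0.001  0.    -1.   ]
 [ 0.277  0.961  0.   ]
 [ 0.961 -0.277  0.   ]]
```

View pics/p6.png

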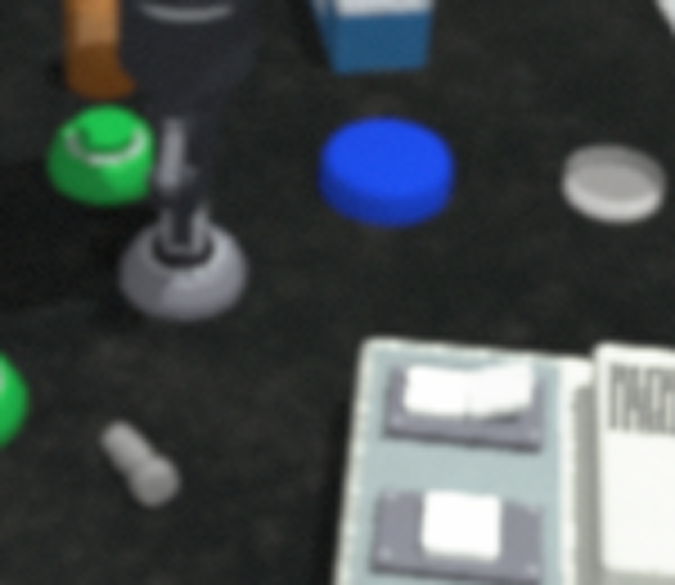

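The last picture shows the puck flat and in place (crop (183,275)) with the fingertips holding the button down at 18 N. The rocker is on, the key is down, and the other things have not moved.

```bash
python3 -c "
from bench import r
print(r.finish_job())"
```

```text
the job is handed in; nothing more can be done
None
```

I pushed the rocker on, then pressed the square key, then pressed the hand switch's round button, and handed the job in at about 8.6 s while still holding that button down. `finish_job` reported no verdict.

| Part | Fingertip height at the end of the press | Push | Given height when fully pressed |
|---|---|---|---|
| Rocker, front end | 71.9 mm | 14 N | 72 mm |
| Square key | 72.7 mm | 19 N | 73 mm |
| Round button | 27.8 mm | 18 N, steady | 28 mm |

- **Last picture:** the rocker is on, the key is down, and the hand switch stands flat in its place. The dish, blue cap and stopper are where they were. Only the lower part of the bottle is in that picture, and it looked unmoved.
- **One check that disagreed:** a rough reading of the button from the side camera was about 11 mm off in y from the top camera's. I put that down to picking up the button's flank. The outline of the foot in the side view supported the top camera's position, and the press confirmed it.

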